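Pin the swing plate of a drill jig to the clamped lever

ROBOT

A 6-joint arm with a two-finger parallel gripper is mounted at the origin on a cart in front of the work surface, level with it; the furniture and walls round the work are solid. World frame = base frame: x ahead of the robot, y to its left, z up, the work surface at z = 0. Lengths are in mm, angles in rad, forces in N, time in s.
With the tool pointing down it reaches from about 350 to 775 mm from the base axis. Payload 7.3 kg.
Tool frame: the origin (TCP) lies midway between the tips of the shut fingers; the grasp point (between the pads) lies 19 mm behind it; z points along the fingers, y is the line along which they close (so a half turn about z gives the same grasp; the last joint's range is limited). The gripper opens to 92 mm and grips with 3 to 60 N. Pads are 19 mm wide; open, the fingers measure 130 mm over their backs; the gripper's body (75 mm by 190 mm) begins 47 mm behind the grasp point.
Start: joints at [-1.462, 0.342, 1.524, -0, 1.275, -0.146], TCP at [132.349, -508.066, 202.541] pointing down, gripper open.
Joint ranges: [-2.53, 2.53], [-0.77, 2.02], [0.04, 2.7], [-1, 4.14], [0.28, 2.66], [-3.11, 3.11]. Speed limits (rad/s): [2.57, 2.57, 3.14, 3.14, 3.14, 3.14].

INTERFACE

Orientations are given as [roll, pitch, yaw] about the fixed x, y, z axes, in that order (R = Rz(yaw) Ry(pitch) Rx(roll)).
In Python, from plant import bot gives the robot as it stands. The module is installed in compiled form; this text tells all that it offers.
- The arm moves only by the shell command python3 -m crank 'ROWS' [OPENING]. ROWS is JSON, a list of rows, each a list of 6 numbers: the shift along the tool's x, y, z in m, then the turn, a rotation vector about the tool's x, y, z in rad. In form: [[dx, dy, dz, wx, wy, wz], ...]. A call has 1 to 5 rows; each row shifts and turns the commanded pose from where the row before left it, along the tool's axes as they then stand; what a row does not reach is not made up. A row lasts 1/8 s, in which the tool goes at most 62.5 mm and 10.7 degrees, less where a joint would pass 70% of its speed; a pose out of reach is approached as far as the arm can. A call is refused whole if a number of a shift passes 0.0625 or a number of a turn 0.188, either way. A call with a gripper value outside its range is refused whole. OPENING is the opening in per cent of the stroke, from 0 (shut) to 100 (fully open), set as the call begins (- or left out, the last holds). The fingers move at their own pace and stop on an object; the grip force is fixed at half the most. Time passes only in rows, so rows that do not move let the fingers close. It gives the time, the measured TCP pose, the force, the opening and the grip force at its end, in the units of the state.
- bot.get_obs(): the state, without advancing time (a new reading comes with each control period).
- bot.capture(name): name is "scene" or "top"; returns a dict with "color" (400x640x3 uint8, blue, green, red), "fov_y" (degrees; the focal length in pixels is half the picture's height over the tangent of half this angle, whatever the lens; pixels are square), "cx", "cy" (the principal point, pixels), "k1" (the pictures are not rectified: a ray, as slopes to the right and down, at radius r is drawn at 1 + k1 r^2 times it, then the intrinsics apply), "extrinsics" (4x4, takes a point from world to camera coordinates). Camera axes: x right, y up, looking along -z (the intrinsics and any distortion apply to the point x, -y, -z); pixel columns grow to the right and rows downward; lengths in mm; the calibration is good to about 2 mm. A picture is of the moment at which its call begins. There is no depth.
- bot.close_job(): hands the job in; it is judged then, once.
The state is a dict: "time": time; "joint_positions": joint angles; "dq": joint speeds; "tau": joint torques, N m; "tool_pos": TCP position; "tcp_rot": TCP orientation; "contact_force": force on the tool from outside, world axes, zero at the start; "moment": the same for the moment, N m; "grip_width": finger opening in mm; "finger_force": force on a finger pad.
Only numpy, scipy, OpenCV 4.12 (cv2) and the standard library are available. Lean on these libraries where they do the work, as an engineer would, in place of code of your own. Each camera call takes 0.05 s, during which the arm holds its last target. There are 200 camera calls.

TASK

Get the drill jig ready for drilling: swing its jig plate back over the clamped lever, then take the thicker of the two pins from the wooden stand and push it through the bush at the end of the plate into the hole of the lever underneath, until its collar sits fully home on the bush, and let go. The lever is never clamped quite in the same place, so bring plate and lever into line by feel with the pin and do not force it. Leave the slim pin and everything else on the bench where they are.

Things in the scene. Friction and masses are not known exactly. Their poses are not given: they have to be found in the camera images.
- drill_jig: drill jig fixed to the bench: grey base 250 x 124 mm, 18 mm high, with an upright stud and nut (top 74 mm above the bench) near one end. Origin on the bench under the stud's axis; +x runs along the jig's centre line from the stud to the far end (base from x = -50 to 200 mm); z up. A dark steel lever, clamped, lies on it under the jig plate
- jig_plate (a joint): angle (rad) of the jig plate about the upright stud: 0 = along the centre line (+x of drill_jig), grows anticlockwise from above, range -0.25 to 1. The plate is a steel bar 38 mm wide, its far end round, 44 mm across, about the bush; underside 46.5, top 58.5 mm above the bench, clear of the lever. A steady friction (about 2 N at the bush) keeps it where it is left; it cannot rise
- bush_mouth (a point): centre of the upper mouth of the dark steel bush in the plate's far end, 150 mm from the stud's axis, 64 mm above the bench (it stands 5.5 mm above the plate, 27 mm across). Its vertical hole, 15.2 mm with a 1.5 mm chamfer, goes down 17.5 mm to the plate's underside; the lever's top is 18 mm below this point. The smaller bush half way along the plate is for the drill
- stud_axis (a point): point on the stud's axis, 64 mm above the bench (height of the bush mouth). Two side clamps hold the lever 75 mm from this axis; their tops lie 42 mm above the bench, their outer faces up to 60 mm to either side of the centre line
- lever_middle (a point): point on the jig's centre line, 150 mm from the stud's axis, at the lever's top (46 mm above the bench). The lever (14 mm thick) cannot move; its round far boss, 84 mm across, has a vertical 15.2 mm through hole, open below for the pin, 150 mm from the stud's axis. It is clamped up to 0.12 rad off the centre line: the hole is up to 18 mm to either side of this point. Its place is not measured
- jig_pin: the thicker steel pin, about 0.12 kg, upright. Origin: centre of its lower end; z up to its head. Shank 14 mm across, 44 mm long, its lowest 5 mm tapering to a flat end 12 mm across; collar 26 mm across (z = 44 to 49 mm); above it a round ribbed grip 20 mm across (z = 49 to 87 mm). Pin and bores are bruised if it is pressed or levered against jig, plate or lever with more than 50 N
- pin_shoulder (a point): centre of the underside of the thick pin's collar; at the end it must lie on bush_mouth
- slim_pin: the other pin, too thin for the bush: shank 9 mm, collar 22 mm, grip 14 mm across and shorter; leave it in the stand
- pin_stand: wooden block fixed on the bench, 70 x 150 x 52 mm, origin under its middle, with two 16.5 mm holes in its top, 50 mm deep, at x = 0, y = +35 and -35 mm in its frame; a pin hangs in each by its collar, collar on the block's top; which pin stands in which hole varies
- try_square: engineer's try square lying on the bench, bystander, 159 x 100 mm
- nut_tin: round tin of nuts, bystander, 74 mm across, 45 mm high
- bolt: hexagon bolt with nut, lying, bystander, 70 mm long
- gear_blank: steel gear lying flat, bystander, 72 mm across, 24 mm high
- bush_1: brass bush standing on the bench, bystander, 34 mm across, 30 mm high
- pliers: pliers lying on the bench, bystander, 170 mm long

How it is judged:
By the outcome, as a careful person would: the job done as asked, in the order asked, and still so for the second after the job is handed in, with the robot touching nothing.
It also fails if it takes over 72 s, if anything falls off the work surface, if the arm or the gripper's body presses on something with over 40 N, if the wrist force passes 120 N, or if a joint passes its speed limit or range.

## Working session

There is one attempt and no reset: what is moved stays moved. The work goes in short steps, Python scripts to look and compute and a shell command to move; the robot and the scene stay as the last step left them, time stands still between calls to the robot, and variables do not carry over. Pictures are saved under pics/ and viewed, at most 10 in all, crops included, and the job is handed in when it is done.

```bash
mkdir -p pics; cat > h.py <<'E'
import numpy as np, cv2
from plant import bot
def cap(n):
    c=bot.capture(n); h,w=c["color"].shape[:2]
    c["f"]=h/2/np.tan(np.radians(c["fov_y"])/2); c["E"]=np.array(c["extrinsics"]); return c
def ray(c,u,v):
    K=np.array([[c["f"],0,c["cx"]],[0,c["f"],c["cy"]],[0,0,1.]])
    p=cv2.undistortPoints(np.array([[[u,v]]],float),K,np.array([c["k1"],0,0,0.]))[0,0]
    R=c["E"][:3,:3];t=c["E"][:3,3]
    return -R.T@t, R.T@np.array([p[0],-p[1],-1])
def at(c,u,v,z):
    o,d=ray(c,u,v); return o+d*(z-o[2])/d[2]
def proj(c,P):
    q=c["E"][:3,:3]@np.array(P,float)+c["E"][:3,3]; x,y=q[0]/-q[2],-q[1]/-q[2]
    s=1+c["k1"]*(x*x+y*y); return c["cx"]+c["f"]*x*s, c["cy"]+c["f"]*y*s
E
python3 - <<'E'
from h import *
for n in("scene","top"):
    c=cap(n); cv2.imwrite(f"pics/{n}0.png",c["color"]); print(n,c["f"],c["cx"],c["cy"],c["k1"],ray(c,320,200))
print(bot.get_obs())
E
```

```text
scene 376.9444132505343 325.087445007132 196.401044871725 -0.038786264377116464 (array([  37.04316183, -928.06357994,  545.36889144]), array([ 0.43371051,  0.7923555 , -0.42934984]))
top 411.10858523699176 323.72434333092264 201.25088931504456 -0.08719018234909871 (array([ 378.24398679,  -96.12492037, 1640.92098083]), array([ 0.08950881,  0.01641145, -0.99589667]))
{'time': 0.1, 'joint_positions': array([-1.46195358e+00,  3.42628379e-01,  1.52486171e+00, -4.31478167e-05,
        1.27541166e+00, -1.46022004e-01]), 'dq': array([ 0.00062091, -0.00280669, -0.00244739, -0.00026076,  0.00024991,
       -0.00122284]), 'tau': array([ 1.34045338e-03, -4.32002878e+01, -2.44694817e+01,  7.18088890e-02,
        5.25118271e-02, -5.02151545e-05]), 'tool_pos': array([ 132.31576082, -507.66767006,  201.94815492]), 'tcp_rot': array([-3.14029149e+00, -1.49654167e-04,  2.54877241e-01]), 'contact_force': array([0.63093153, 0.2565899 , 0.17601486]), 'moment': array([-0.02430901,  0.0071008 ,  0.04154232]), 'finger_force': 0.0, 'grip_width': 91.61749436094354}
```

View pics/top0.png

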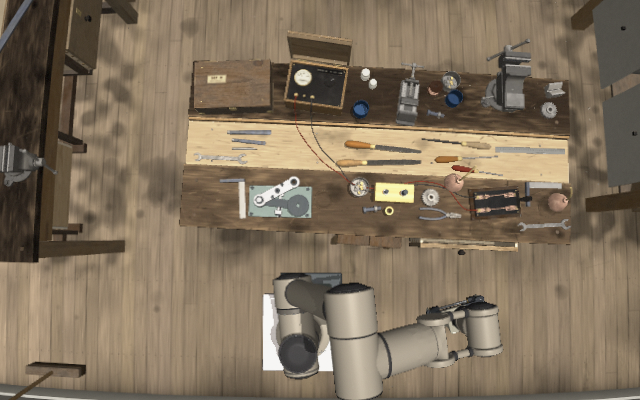

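View pics/scene0.png

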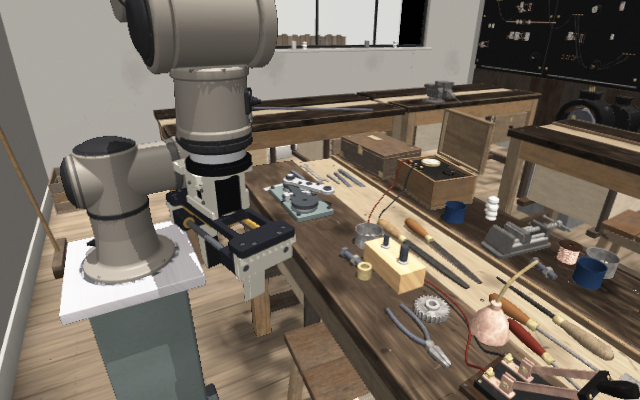

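The top view shows the jig at about (280,200), with the plate swung up-right to about (293,182), and the stand at (394,192). I'll enlarge both areas.

```bash
python3 - <<'E'
from h import *
c=cv2.imread("pics/top0.png"); s=cv2.imread("pics/scene0.png")
a=cv2.resize(c[165:230,230:430],None,fx=4,fy=4,interpolation=cv2.INTER_CUBIC)
b=cv2.resize(s[165:300,250:450],None,fx=2.4,fy=2.4,interpolation=cv2.INTER_CUBIC)
b=cv2.copyMakeBorder(b,0,0,0,800-b.shape[1],0)
cv2.imwrite("pics/crop0.png",np.vstack([a,b]))
C=cap("top")
for u,v in((258,203),(294,182),(300,205),(380,192),(411,192)): print(u,v,at(C,u,v,60))
E
```

```text
258 203 [508.47174262 170.00744622  60.        ]
294 182 [590.3766781   30.99838346  60.        ]
300 205 [500.89053027   7.08947861  60.        ]
380 192 [ 551.63195085 -302.21629639   60.        ]
411 192 [ 551.80425644 -422.80050305   60.        ]
```

View pics/crop0.png

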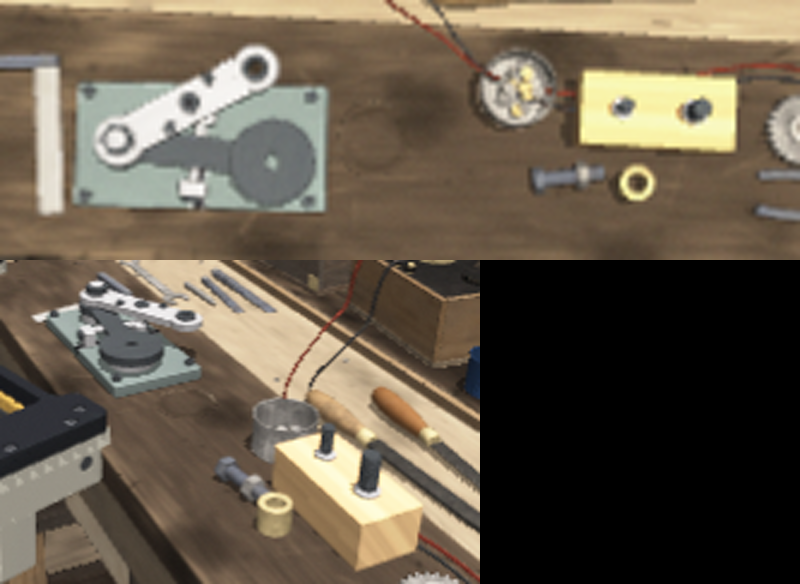

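Thick pin: right in the stand, at about px (404,192). Slim pin: at (385,191). The lever boss with its hole is in view at about (298,205), the stud at (259,200) and the bush at (294,181). Next I'll measure these by masks.

```bash
cat > m.py <<'E'
from h import *
def cen(g,u,v,r,dark=True,thr=None):
    # weighted darkness centroid in window
    x0,y0=int(round(u))-r,int(round(v))-r; w=g[y0:y0+2*r+1,x0:x0+2*r+1].astype(float)
    W=np.clip((np.percentile(w,70) if thr is None else thr)-w,0,None)
    if not dark: W=np.clip(w-thr,0,None)
    yy,xx=np.mgrid[y0:y0+2*r+1,x0:x0+2*r+1]; return (W*xx).sum()/W.sum(),(W*yy).sum()/W.sum()
E
python3 - <<'E'
from m import *
C=cap("top"); S=cap("scene"); g=cv2.cvtColor(C["color"],6); hsv=cv2.cvtColor(C["color"],40)
p=cen(g,294,181.5,4); print("bush",p,B:=at(C,*p,64))
# plate bright mask
m=((g>185)&(hsv[...,1]<40)).astype(np.uint8)[170:215,250:305]
n,l,st,ct=cv2.connectedComponentsWithStats(m); k=1+st[1:,4].argmax()
r=cv2.minAreaRect(np.argwhere(l==k)[:,::-1].astype(np.float32)); print("plate",r,st[k])
# boss: dark gray
roi=g[188:222,280:318]; m=(roi<95)&(hsv[188:222,280:318,1]<70)
n,l,st,ct=cv2.connectedComponentsWithStats(m.astype(np.uint8)); k=1+st[1:,4].argmax(); print("boss",st[k],ct[k]+[280,188])
cs,_=cv2.findContours((l==k).astype(np.uint8),0,1); print(cv2.minEnclosingCircle(max(cs,key=len)))
# base teal
b=C["color"].astype(int); m=((b[...,1]-b[...,2]>12)).astype(np.uint8)[175:225,240:320]
r=cv2.minAreaRect(np.argwhere(m)[:,::-1].astype(np.float32)); q=cv2.boxPoints(r)+[240,175]
print("base",[at(C,*x,18).round(0)[:2] for x in q])
# stand
m=((hsv[...,1]>70)&(hsv[...,2]>190)).astype(np.uint8)[178:208,370:420]
n,l,st,ct=cv2.connectedComponentsWithStats(m); k=1+st[1:,4].argmax()
r=cv2.minAreaRect(np.argwhere(l==k)[:,::-1].astype(np.float32)); q=cv2.boxPoints(r)+[370,178]
P=np.array([at(C,*x,52)[:2] for x in q]); print("stand",P.round(0).tolist(),P.mean(0))
for z,(u,v) in((95,(404.7,191.4)),(52,(403.3,193)),(60,(385,191.2)),(64,(259,199.75)),(74,(259,199.75)),(46,(297.7,205.4))): print(z,u,v,at(C,u,v,z).round(1))
print(g[200:211,293:304])
E
```

```text
bush (np.float64(293.63660886319843), np.float64(181.7383429672447)) [590.86120984  32.09402953  64.        ]
plate ((26.70000457763672, 21.89999771118164), (13.86362075805664, 49.64070510864258), 63.43495178222656) [  3   7  46  29 363]
boss [ 2 29  6  1  6] [284.5 217. ]
((4.5, 29.0), 2.5000998973846436)
base [array([460., 208.]), array([580., 210.]), array([580., -33.]), array([461., -34.])]
stand [[521.0, -281.0], [591.0, -286.0], [584.0, -436.0], [513.0, -431.0]] [ 552.00644583 -358.71527442]
95 404.7 191.4 [ 550.2 -391.6   95. ]
52 403.3 193 [ 548.7 -394.2   52. ]
60 385 191.2 [ 554.8 -321.7   60. ]
64 259 199.75 [520.7 165.6  64. ]
74 259 199.75 [519.8 164.   74. ]
46 297.7 205.4 [500.4  17.   46. ]
[[110 111 112 115 112 112 110 111 111 111 110]
 [111 112 112 112 113 111 111 113 113 114 112]
 [111 112 114 113 107 107 110 111 111 113 111]
 [113 111 113 109 113 102 109 113 113 111 111]
 [112 112 114 108 164 147 121 113 111 113 112]
 [113 113 113 138 171 178 134 112 113 112 110]
 [113 113 113 129 162 172 132 111 112 113 113]
 [113 114 113 111 121 137 119 112 113 111 111]
 [114 114 114 114 114 112 113 114 114 112 111]
 [113 115 115 113 114 112 112 113 114 112 111]
 [114 115 114 115 114 112 112 114 112 112 112]]
```

```bash
T=0.0483
python3 -m crank '[[0.0483,-0.0339,0,0,0,0],[0.0483,-0.0339,0,0,0,0],[0.0483,-0.0339,0,0,0,0],[0.0483,-0.0339,0,0,0,0],[0.0483,-0.0339,0,0,0,0]]' 100
python3 -m crank '[[0.0483,-0.0339,0,0,0,0],[0.0483,-0.0339,0,0,0,0],[0.0483,-0.0339,0,0,0,0],[0.0483,-0.0339,0,0,0,0],[0.0483,-0.0339,0,0,0,0]]'
python3 -m crank '[[0.0483,-0.0339,0,0,0,0],[0.0483,-0.0339,0,0,0,0],[0,0,0.01,0,0,-0.181],[0,0,0.01,0,0,-0.181],[0,0,0.01,0,0,-0.181]]'
python3 -m crank '[[0,0,0.01,0,0,-0.181],[0,0,0.01,0,0,-0.181],[0,0,0.01,0,0,-0.181],[0,0,0.01,0,0,-0.181],[0,0,0.01,0,0,-0.181]]'
python3 -m crank '[[0,0,0,0,0,-0.181],[0,0,0,0,0,-0.181],[0,0,0,0,0,0]]'
```

```text
time: 0.88
tool_pos: [324.3, -281.7, 202.7]
tcp_rot: [3.141, -0.0, 0.254]
contact_force: [1.0, -0.5, 0.4]
grip_width: 91.7
finger_force: 0.0
time: 1.5
tool_pos: [515.4, -56.6, 202.6]
tcp_rot: [3.141, -0.0, 0.255]
contact_force: [0.5, -2.0, 0.5]
grip_width: 91.8
finger_force: 0.0
time: 2.12
tool_pos: [590.6, 32.0, 171.8]
tcp_rot: [-3.141, 0.0, 0.804]
contact_force: [0.4, -1.0, -0.3]
grip_width: 92.1
finger_force: 0.0
time: 2.75
tool_pos: [590.6, 31.7, 122.0]
tcp_rot: [-3.141, 0.0, 1.709]
contact_force: [0.5, 0.0, -0.4]
grip_width: 91.7
finger_force: 0.0
time: 3.12
tool_pos: [590.6, 31.7, 122.3]
tcp_rot: [-3.141, -0.0, 2.063]
contact_force: [0.1, -0.1, 0.5]
grip_width: 91.5
finger_force: 0.0
```

```bash
python3 -m crank '[[0,0,0.03,0,0,0],[0,0,0.025,0,0,0],[0,0,0.0165,0,0,0],[0,0,0,0,0,0]]'
python3 -m crank '[[0,0,0,0,0,0],[0,0,0,0,0,0],[0,0,0,0,0,0],[0,0,0,0,0,0]]' 53
python3 -c "
from h import *
for n in('scene',):
    c=cap(n)['color'][150:280,240:400]; cv2.imwrite('pics/g1.png',cv2.resize(c,None,fx=4,fy=4,interpolation=2))"
```

```text
time: 3.62
tool_pos: [590.0, 31.7, 49.9]
tcp_rot: [-3.14, -0.001, 2.063]
contact_force: [0.8, -0.2, -0.4]
grip_width: 92.1
finger_force: 0.0
time: 4.12
tool_pos: [590.9, 31.7, 51.4]
tcp_rot: [3.141, 0.0, 2.065]
contact_force: [0.3, 0.7, -0.5]
grip_width: 56.4
finger_force: 0.0
```

View pics/g1.png

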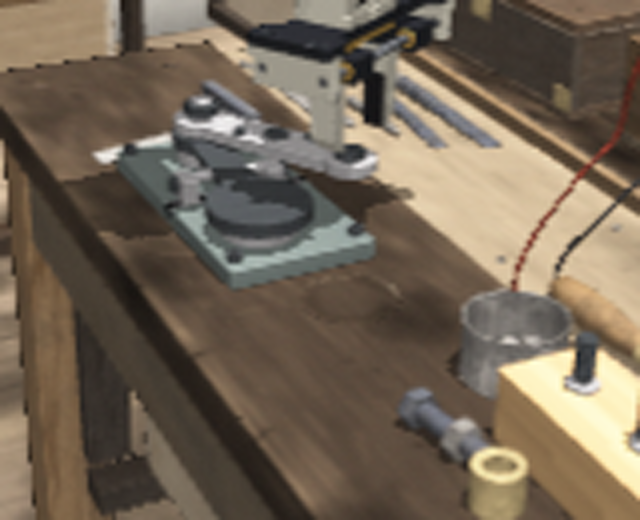

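The picture shows the fingers beside the plate end, with the bush at crop px (350,155). I'll check that by projection.

```bash
python3 - <<'E'
from h import *
c=cap("scene")
f=lambda P:[round(x) for x in((proj(c,P)[0]-240)*4,(proj(c,P)[1]-150)*4)]
for n,P in dict(fing1=(590.9-.88*28,31.7-.475*28,51),fing2=(590.9+.88*28,31.7+.475*28,51),tcp=(590.9,31.7,51),bush=(590.9,32,64),stud=(520,163.5,74),hole=(501,16,46)).items(): print(n,f(P))
# 2-view estimate of the bush and stud from scene crop pixels seen
for n,(u,v),z in(("bush",(352,155),64),("stud",(200,100),74),("boss",(260,205),46)): print(n,at(c,240+u/4,150+v/4,z).round(1))
print(bot.get_obs()["grip_width"])
E
```

```text
fing1 [333, 176]
fing2 [370, 153]
tcp [351, 164]
bush [352, 149]
stud [202, 99]
hole [260, 199]
bush [585.5  21.8  64. ]
stud [516.8 161.3  74. ]
boss [496.5   6.8  46. ]
49.956690324718956
```

```bash
python3 -m crank '[[0,0,0,0,0,0],[0,0,0,0,0,0],[0,0,0,0,0,0]]' 40
python3 -m crank '[[0,0,0,0,0,0],[0,0,0,0,0,0]]' 52
```

```text
time: 4.6
tool_pos: [590.7, 31.7, 51.0]
tcp_rot: [-3.141, 0.0, 2.065]
contact_force: [-0.7, 0.8, 0.0]
grip_width: 36.4
finger_force: 0.0
time: 4.85
tool_pos: [590.7, 31.7, 51.0]
tcp_rot: [-3.142, 0.0, 2.065]
contact_force: [0.5, 0.1, 0.5]
grip_width: 47.4
finger_force: 0.0
```

```bash
python3 -c "
from h import *
c=cap('scene')['color'][160:205,280:360]; t=cap('top')['color'][165:225,240:320]
cv2.imwrite('pics/g2.png',np.hstack([cv2.resize(c,(400,225),interpolation=2),cv2.resize(t,(300,225),interpolation=2)]))"
```

```text
(no output)
```

View pics/g2.png

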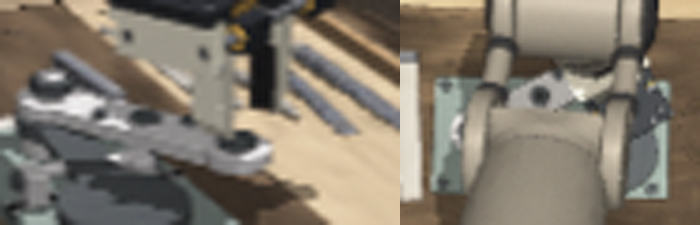

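```bash
python3 -m crank '[[0,0,0,0,0,0],[0,0,0,0,0,0],[0,0,0,0,0,0],[0,0,0,0,0,0],[0,0,0,0,0,0]]' 20
```

```text
time: 5.58
tool_pos: [590.7, 31.7, 51.0]
tcp_rot: [-3.142, 0.0, 2.065]
contact_force: [-0.8, -0.0, -0.3]
grip_width: 18.4
finger_force: 0.0
```

```bash
python3 -c "
from h import *
C=cap('scene');c=cv2.resize(C['color'][150:205,280:360],(800,550),interpolation=2)
for P,k in(((590.7,31.7,51),(0,0,255)),((590.7,31.7,70),(0,255,0)),((590.9,32.1,64),(255,0,0))):
    u,v=proj(C,P); cv2.circle(c,(int((u-280+.5)*10),int((v-150+.5)*10)),4,k,-1)
cv2.imwrite('pics/g3.png',c)"
```

```text
(no output)
```

View pics/g3.png

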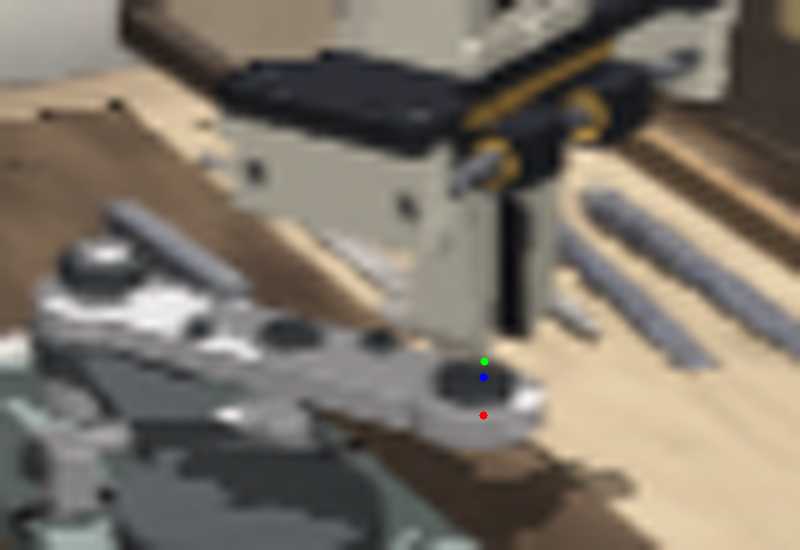

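The bush is where it was measured (478,383 seen, 483,378 projected). The finger tips show at about (497,340), higher than the reported TCP. I'll check this against the start picture.

```bash
python3 - <<'E'
from h import *
c=cap("scene"); 
o=np.array([132.3,-507.7,202]);y=np.array([.252,-.968,0]);x=np.array([.968,.252,0])
for s in(-65,-46,46,65):
  for t in(-10,10): print(s,t,[round(v) for v in proj(c,o+s*y+t*x)])
# now: fingers at width 18: corners of fingers at tip
o=np.array([590.7,31.7,51]);a=2.065;x=np.array([np.cos(a),np.sin(a),0]);y=np.array([np.sin(a),-np.cos(a),0])
for s in(-28,-9,9,28):
  for t in(-10,10): print(s,t,[(round((proj(c,o+s*y+t*x+[0,0,h])[0]-279.5)*10),round((proj(c,o+s*y+t*x+[0,0,h])[1]-149.5)*10)) for h in(0,20,30)])
E
python3 -c "
import cv2
cv2.imwrite('pics/s0c.png',cv2.resize(cv2.imread('pics/scene0.png')[180:320,150:310],(640,560),interpolation=2))"
```

```text
-65 -10 [204, 276]
-65 10 [216, 271]
-46 -10 [211, 282]
-46 10 [223, 277]
46 -10 [246, 315]
46 10 [259, 308]
65 -10 [254, 323]
65 10 [267, 316]
-28 -10 [(463, 453), (464, 395), (464, 365)]
-28 10 [(409, 438), (410, 380), (410, 351)]
-9 -10 [(495, 432), (496, 375), (496, 346)]
-9 10 [(442, 418), (443, 361), (443, 332)]
9 -10 [(524, 413), (526, 356), (526, 327)]
9 10 [(472, 399), (473, 342), (473, 314)]
28 -10 [(555, 394), (556, 337), (557, 309)]
28 10 [(503, 380), (504, 324), (505, 295)]
```

View pics/s0c.png

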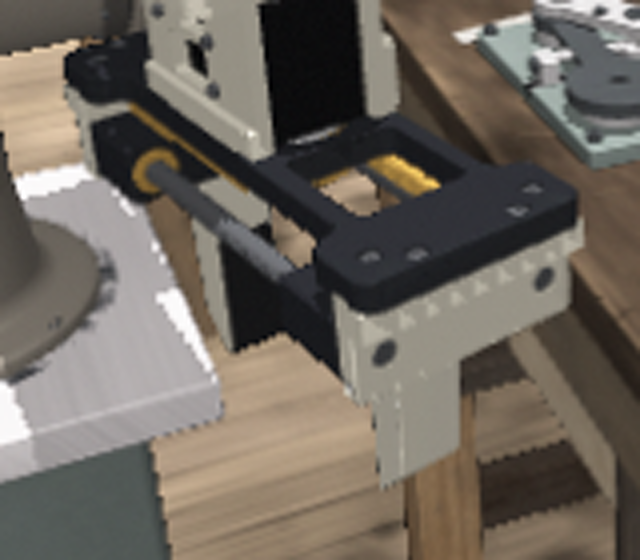

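```bash
python3 -m crank '[[0,0,0,0,0,0],[0,0,0,0,0,0],[0,0,0,0,0,0]]' 55
python3 -m crank '[[0,0,0.005,0,0,0],[0,0,0.005,0,0,0],[0,0,0.005,0,0,0]]'
python3 -m crank '[[0,0,0,0,0,0],[0,0,0,0,0,0],[0,0,0,0,0,0],[0,0,0,0,0,0],[0,0,0,0,0,0]]' 25
```

```text
time: 6.05
tool_pos: [590.7, 31.7, 51.0]
tcp_rot: [3.142, 0.0, 2.065]
contact_force: [1.0, 1.5, -0.8]
grip_width: 43.7
finger_force: 0.0
time: 6.42
tool_pos: [590.6, 31.7, 35.4]
tcp_rot: [-3.141, -0.0, 2.065]
contact_force: [0.1, -0.0, -0.0]
grip_width: 50.6
finger_force: 0.0
time: 7.05
tool_pos: [591.0, 31.7, 36.2]
tcp_rot: [3.141, 0.0, 2.065]
contact_force: [1.2, 0.5, 0.9]
grip_width: 23.9
finger_force: 30.0
```

```bash
python3 -m crank '[[0.0001,-0.00465,0,0,0,0.031],[0.0001,-0.00465,0,0,0,0.031]]'
python3 -m crank '[[0.0003,-0.0093,0,0,0,0.062],[0.0003,-0.0093,0,0,0,0.062],[0,0,0,0,0,0]]'
python3 - <<'E'
from m import *
c=cap("scene"); print(bot.get_obs()["grip_width"])
cv2.imwrite('pics/g4.png',cv2.resize(c['color'][150:205,270:350],(800,550),interpolation=2))
E
```

```text
time: 7.3
tool_pos: [582.3, 27.4, 36.2]
tcp_rot: [3.141, 0.0, 2.001]
contact_force: [1.2, -0.1, -0.4]
grip_width: 24.1
finger_force: 30.0
time: 7.68
tool_pos: [563.8, 20.5, 36.1]
tcp_rot: [-3.14, -0.0, 1.878]
contact_force: [-2.4, -0.5, 2.3]
grip_width: 24.2
finger_force: 30.0
23.573878195310105
```

View pics/g4.png

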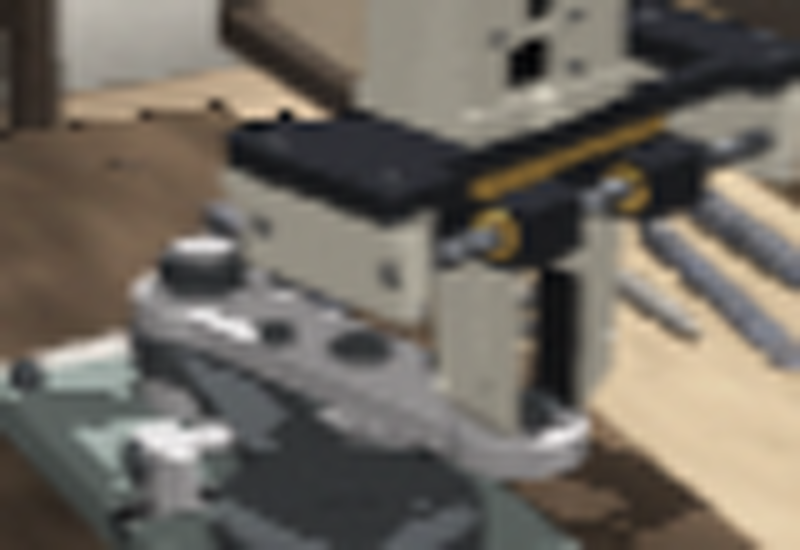

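```bash
python3 - <<'E'
from h import *
c=cap("scene"); o=np.array([563.8,20.5,0]);a=1.878;x=np.array([np.cos(a),np.sin(a),0]);y=np.array([np.sin(a),-np.cos(a),0])
f=lambda P:(round((proj(c,P)[0]-269.5)*10),round((proj(c,P)[1]-149.5)*10))
for s in(-31,-12,12,31):
  for t in(-10,10): print(s,t,[f(o+s*y+t*x+[0,0,z]) for z in(36,60,64)])
S=np.array([520,163.5,0]); th=.495-.186
for t in(th,): 
  for r in(136.5,150,163.5,172): print(r,f(S+[r*np.sin(t),-r*np.cos(t),64]))
  print("stud",f(S+[0,0,74]))
E
```

```text
-31 -10 [(480, 527), (481, 457), (481, 445)]
-31 10 [(435, 507), (435, 438), (435, 426)]
-12 -10 [(523, 508), (524, 439), (524, 427)]
-12 10 [(477, 489), (478, 420), (478, 408)]
12 -10 [(575, 485), (576, 417), (576, 405)]
12 10 [(529, 467), (530, 398), (530, 387)]
31 -10 [(615, 468), (617, 399), (617, 388)]
31 10 [(570, 449), (571, 382), (571, 370)]
136.5 (501, 393)
150 (532, 406)
163.5 (563, 418)
172 (583, 426)
stud (211, 251)
```

The plate follows the gripper. The fingers hold the top of the bush, and the tips sit about 26 mm above the reported TCP. I'll finish the swing, release and rise.

```bash
python3 -m crank '[[0.0003,-0.0093,0,0,0,0.062],[0.0003,-0.0093,0,0,0,0.062],[0.0003,-0.0093,0,0,0,0.062],[0.0003,-0.0093,0,0,0,0.062]]'
python3 -m crank '[[0.0003,-0.0093,0,0,0,0.062],[0.0003,-0.0093,0,0,0,0.062],[0.0003,-0.0093,0,0,0,0.062],[0,0,0,0,0,0],[0,0,0,0,0,0]]'
python3 -m crank '[[0,0,0,0,0,0],[0,0,0,0,0,0],[0,0,0,0,0,0]]' 60
python3 -m crank '[[0,0,-0.05,0,0,0],[0,0,-0.05,0,0,0],[0,0,-0.04,0,0,0]]'
```

```text
time: 8.28
tool_pos: [529.1, 14.2, 36.1]
tcp_rot: [3.14, 0.0, 1.63]
contact_force: [1.5, 1.7, 1.2]
grip_width: 24.2
finger_force: 30.0
time: 8.9
tool_pos: [500.6, 15.1, 36.1]
tcp_rot: [-3.141, 0.0, 1.446]
contact_force: [-2.6, 0.6, 4.8]
grip_width: 24.3
finger_force: 30.0
time: 9.28
tool_pos: [500.8, 15.1, 35.8]
tcp_rot: [3.142, 0.0, 1.445]
contact_force: [-0.7, 1.1, -0.8]
grip_width: 49.7
finger_force: 0.0
time: 9.65
tool_pos: [501.0, 15.1, 178.0]
tcp_rot: [3.14, 0.0, 1.445]
contact_force: [1.1, -0.3, -0.3]
grip_width: 55.4
finger_force: 0.0
```

```bash
python3 -m crank '[[-0.05,0.0125,0,0,0,0],[-0.05,0.0125,0,0,0,0],[-0.05,0.0125,0,0,0,0],[-0.05,0.0125,0,0,0,0],[-0.05,0.0125,0,0,0,0]]' 60
python3 -m crank '[[-0.05,0.0125,0,0,0,0],[-0.05,0.0125,0,0,0,0],[-0.05,0.0125,0,0,0,0],[0,0,0,0,0,0]]'
python3 - <<'E'
from m import *
C=cap("top"); S=cap("scene"); g=cv2.cvtColor(C["color"],6)
cv2.imwrite("pics/t5.png",np.vstack([cv2.resize(C["color"][165:230,230:430],None,fx=4,fy=4,interpolation=2),cv2.resize(S["color"][160:235,250:450],None,fx=4,fy=4,interpolation=2)]))
E
```

```text
time: 10.28
tool_pos: [531.3, -242.5, 175.9]
tcp_rot: [3.141, -0.0, 1.445]
contact_force: [0.1, -0.8, 0.1]
grip_width: 55.0
finger_force: 0.0
time: 10.78
tool_pos: [548.7, -397.9, 174.4]
tcp_rot: [-3.141, 0.0, 1.441]
contact_force: [0.6, 0.5, -0.2]
grip_width: 55.4
finger_force: 0.0
```

View pics/t5.png

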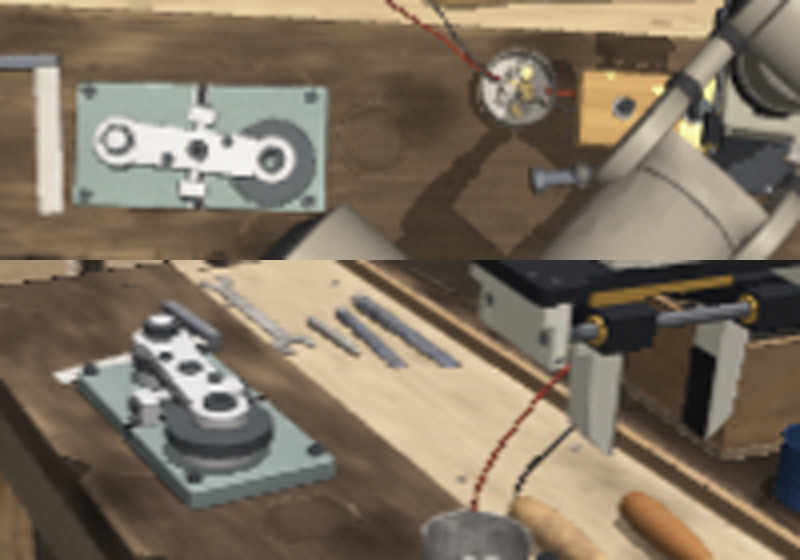

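The plate now lies over the lever boss, with the bush at about crop (272,157) on top of the boss. Next: the bush number and the pin grasp.

```bash
python3 - <<'E'
from m import *
C=cap("top"); g=cv2.cvtColor(C["color"],6); print(g[197:212,290:306])
E
python3 -m crank '[[0.0044,0.0011,0.05,0,0,0],[0,0,0.045,0,0,0],[0,0,0.03,0,0,0],[0,0,0.012,0,0,0],[0,0,0,0,0,0]]'
python3 -m crank '[[0,0,0,0,0,0],[0,0,0,0,0,0],[0,0,0,0,0,0],[0,0,0,0,0,0],[0,0,0,0,0,0]]' 10
```

```text
[[146 107 104 108 108 109 110 110 108 108 108 108 108 108 101 129]
 [139 126 113 108 103 106 119 124 125 115 109 106 108 107 109 100]
 [215 196 166 162 122 138 175 191 193 174 146 121 111 109 109 105]
 [239 238 238 237 206 220 232 233 234 236 222 175 127 111 107 107]
 [241 241 241 238 238 234 196 166 185 206 228 228 175 120 108 107]
 [241 242 242 234 232 187 121  92  91  94 164 232 224 146 108 106]
 [240 239 237 239 204 126  74  63  73  90 109 220 240 173 113 108]
 [241 241 235 238 163  90  91 124 117 101 103 187 237 186 120 107]
 [242 242 242 240 172 100 128 166 130 104 100 199 238 183 119 107]
 [242 241 241 240 210 132 120 155 121  96 118 219 236 162 111 106]
 [242 242 242 234 239 195 133 108 107 132 197 233 204 128 106 108]
 [227 226 227 184 224 240 205 172 170 215 233 225 151 110 108 108]
 [ 76  86  98  95 160 221 231 232 232 228 208 159 118 109 108 109]
 [110 110 110 111 111 121 152 175 176 145 107 108 110 109 108 110]
 [104 111 111 110 112 112 111 111 108 110 112 112 112 107 110 107]]
time: 11.55
tool_pos: [551.5, -389.3, 39.3]
tcp_rot: [-3.141, -0.0, 1.446]
contact_force: [-0.8, -1.1, -0.4]
grip_width: 55.2
finger_force: 0.0
time: 12.18
tool_pos: [549.6, -390.1, 39.6]
tcp_rot: [-3.139, -0.0, 1.445]
contact_force: [-7.0, 0.9, 5.1]
grip_width: 19.3
finger_force: 30.0
```

```bash
python3 -m crank '[[0,0,0,0,0,0],[0,0,0,0,0,0]]' 40
python3 -m crank '[[-0.0042,0,0,0,0,0],[0,0,0,0,0,0],[0,0,0,0,0,0]]'
python3 -m crank '[[0,0,0,0,0,0],[0,0,0,0,0,0],[0,0,0,0,0,0],[0,0,0,0,0,0],[0,0,0,0,0,0]]' 10
python3 - <<'E'
from m import *
C=cap("top"); g=cv2.cvtColor(cv2.imread("pics/top0.png"),6)
h=cen(g,297.6,205.4,3,False,120); print("hole",h,at(C,*h,46)); print("bush",at(C,297.4,204.5,64))
S=np.array([520,163.5])
for u,v,z in((*h,46),(297.4,204.5,64)):
    d=at(C,u,v,z)[:2]-S; print(np.hypot(*d),np.arctan2(d[0],-d[1]))
print(bot.get_obs())
E
```

```text
time: 12.42
tool_pos: [551.5, -390.2, 39.0]
tcp_rot: [3.141, 0.0, 1.445]
contact_force: [-0.2, 0.2, 0.4]
grip_width: 34.0
finger_force: 0.0
time: 12.8
tool_pos: [550.7, -394.3, 38.9]
tcp_rot: [-3.142, -0.0, 1.445]
contact_force: [0.8, -1.3, -0.3]
grip_width: 36.8
finger_force: 0.0
time: 13.42
tool_pos: [549.2, -394.0, 39.2]
tcp_rot: [-3.139, -0.0, 1.445]
contact_force: [-6.5, 0.7, 3.3]
grip_width: 19.2
finger_force: 30.0
hole (np.float64(297.5131195335277), np.float64(205.21865889212827)) [501.11230896  17.69270189  46.        ]
bush [502.50073253  16.86359503  64.        ]
147.02555238943282 -0.1288213652873726
147.6768757297928 -0.11877608540672464
{'time': 13.475, 'joint_positions': array([-0.73494863,  0.7653983 ,  1.25392524, -0.00147026,  1.12514473,
       -0.60837421]), 'dq': array([-4.69355630e-04,  3.03213688e-04, -1.07776804e-03,  1.29057539e-03,
        8.63274328e-05, -1.84732257e-03]), 'tau': array([ 1.62363097e+00, -5.93792188e+01, -2.38075608e+01,  9.22640562e-01,
       -1.45388737e+00,  1.70632970e-02]), 'tool_pos': array([ 549.17090746, -394.00705448,   39.13494782]), 'tcp_rot': array([-3.13847545e+00, -5.56620714e-04,  1.44485669e+00]), 'contact_force': array([-5.29478423,  1.8000913 ,  3.4723496 ]), 'moment': array([ 0.1356863 ,  0.96095703, -0.00657616]), 'finger_force': 29.98026877641678, 'grip_width': 19.42606170931128}
```

```bash
python3 -m crank '[[0,-0.0015,0,0,0,0],[0,0,-0.01,0,0,0],[0,0,-0.03,0,0,0],[0,0,-0.04,0,0,0],[0,0,-0.05,0,0,0]]'
python3 -m crank '[[0.0502,-0.0124,0,0,0,0],[0.0502,-0.0124,0,0,0,0],[0.0502,-0.0124,0,0,0,0],[0.0502,-0.0124,0,0,0,0],[0.0502,-0.0124,0,0,0,0]]'
python3 -m crank '[[0.0502,-0.0124,0,0,0,0],[0.0502,-0.0124,0,0,0,0],[0.0502,-0.0124,0,0,0,0],[0,0,0.02,0,0,0],[0,0,0,0,0,0]]'
python3 -m crank '[[0,0,0,0,0,0],[0,0,0,0,0,0]]'
python3 -c "
from h import *
s=cap('scene');c=s['color']; cv2.imwrite('pics/p6.png',cv2.resize(c[130:220,240:360],None,fx=5,fy=5,interpolation=2)); o=bot.get_obs(); print(o['tool_pos'],o['tcp_rot'],o['contact_force'])
for P in((500.8,16.6,121),(500.8,16.6,64)): u,v=proj(s,P); print((u-239.5)*5,(v-129.5)*5)"
```

```text
time: 14.1
tool_pos: [549.1, -393.6, 169.8]
tcp_rot: [-3.141, -0.001, 1.445]
contact_force: [0.2, -0.7, -1.8]
grip_width: 19.7
finger_force: 30.0
time: 14.72
tool_pos: [519.3, -135.6, 169.7]
tcp_rot: [3.14, 0.0, 1.445]
contact_force: [0.8, -0.5, -1.4]
grip_width: 19.4
finger_force: 30.0
time: 15.35
tool_pos: [500.6, 17.6, 148.6]
tcp_rot: [-3.14, 0.0, 1.446]
contact_force: [0.8, 0.4, -0.8]
grip_width: 19.5
finger_force: 30.0
time: 15.6
tool_pos: [501.8, 16.2, 149.7]
tcp_rot: [3.14, 0.0, 1.444]
contact_force: [-0.1, 0.4, -0.9]
grip_width: 19.0
finger_force: 30.0
[501.74105831  16.16410389 149.60329318] [3.14041501e+00 8.54888222e-05 1.44364443e+00] [ 0.26571608  0.15835984 -2.22478626]
325.7881619043843 238.3874992357869
326.49894549269504 324.70100796879706
```

View pics/p6.png

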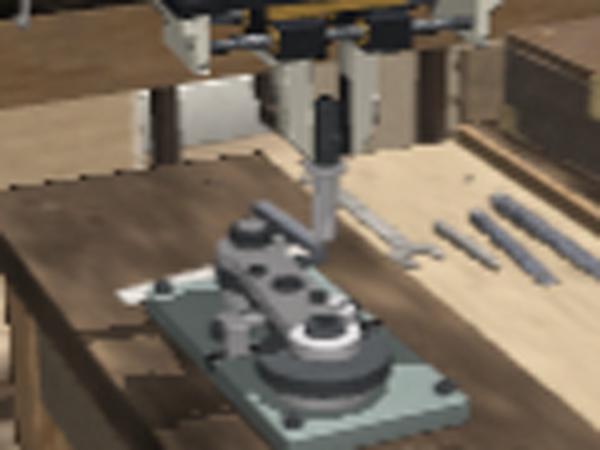

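```bash
python3 -m crank '[[0,-0.0009,0.02,0,0,0],[0,0,0.018,0,0,0],[0,0,0.008,0,0,0],[0,0,0,0,0,0]]'
python3 -m crank '[[0,0,0.003,0,0,0],[0,0,0.003,0,0,0],[0,0,0,0,0,0]]'
python3 -m crank '[[0,0,0.002,0,0,0],[0,0,0.002,0,0,0],[0,0,0,0,0,0]]'
```

```text
time: 16.15
tool_pos: [500.4, 16.7, 102.9]
tcp_rot: [-3.141, 0.0, 1.444]
contact_force: [1.3, 0.4, -0.6]
grip_width: 19.2
finger_force: 30.0
time: 16.52
tool_pos: [500.3, 16.9, 97.0]
tcp_rot: [-3.142, 0.0, 1.445]
contact_force: [-0.6, 0.5, -1.6]
grip_width: 19.4
finger_force: 30.0
time: 16.9
tool_pos: [500.2, 17.0, 92.8]
tcp_rot: [-3.141, 0.0, 1.445]
contact_force: [0.6, 0.4, -1.0]
grip_width: 19.4
finger_force: 30.0
```

```bash
python3 -m crank '[[0,0,0.002,0,0,0],[0,0,0.002,0,0,0],[0,0,0,0,0,0]]'
python3 -m crank '[[0,0,0.002,0,0,0],[0,0,0.002,0,0,0],[0,0,0,0,0,0]]'
```

```text
time: 17.27
tool_pos: [500.4, 16.9, 88.9]
tcp_rot: [3.142, 0.0, 1.445]
contact_force: [0.5, 0.7, -1.1]
grip_width: 19.3
finger_force: 30.0
time: 17.65
tool_pos: [500.5, 16.9, 84.9]
tcp_rot: [3.141, 0.0, 1.445]
contact_force: [0.9, -0.5, -1.8]
grip_width: 19.3
finger_force: 30.0
```

```bash
python3 -m crank '[[0,0,0.002,0,0,0],[0,0,0.002,0,0,0],[0,0,0,0,0,0]]'
python3 -m crank '[[0,0,0.002,0,0,0],[0,0,0.002,0,0,0],[0,0,0,0,0,0]]'
python3 -m crank '[[0,0,0.002,0,0,0],[0,0,0,0,0,0]]'
```

```text
time: 18.02
tool_pos: [500.5, 16.9, 80.9]
tcp_rot: [3.141, 0.0, 1.445]
contact_force: [1.4, -1.4, -3.0]
grip_width: 19.4
finger_force: 30.0
time: 18.4
tool_pos: [500.4, 16.9, 76.8]
tcp_rot: [3.142, 0.0, 1.445]
contact_force: [1.5, -0.5, -2.5]
grip_width: 19.7
finger_force: 30.0
time: 18.65
tool_pos: [500.4, 16.9, 74.9]
tcp_rot: [3.142, 0.0, 1.445]
contact_force: [1.8, -0.9, -2.0]
grip_width: 19.5
finger_force: 30.0
```

```bash
python3 -m crank '[[0,0,0.002,0,0,0],[0,0,0,0,0,0]]'
python3 -m crank '[[0,0,0.002,0,0,0],[0,0,0,0,0,0]]'
python3 -m crank '[[0,0,0.002,0,0,0],[0,0,0,0,0,0]]'
```

```text
time: 18.9
tool_pos: [500.3, 16.9, 72.8]
tcp_rot: [-3.141, 0.0, 1.445]
contact_force: [2.3, -0.3, -1.9]
grip_width: 19.4
finger_force: 30.0
time: 19.15
tool_pos: [500.3, 16.9, 70.8]
tcp_rot: [-3.141, 0.0, 1.445]
contact_force: [2.1, -1.6, -2.1]
grip_width: 19.4
finger_force: 30.0
time: 19.4
tool_pos: [500.3, 16.9, 68.8]
tcp_rot: [-3.141, 0.0, 1.445]
contact_force: [2.3, -0.6, -2.6]
grip_width: 19.5
finger_force: 30.0
```

```bash
python3 -m crank '[[0,0,0.002,0,0,0],[0,0,0.002,0,0,0],[0,0,0,0,0,0]]'
python3 -m crank '[[0,0,0.002,0,0,0],[0,0,0.002,0,0,0],[0,0,0,0,0,0]]'
python3 -m crank '[[0,0,0.002,0,0,0],[0,0,0.002,0,0,0],[0,0,0,0,0,0]]'
python3 -m crank '[[0,0,0.002,0,0,0],[0,0,0,0,0,0]]'
```

```text
time: 19.77
tool_pos: [500.3, 16.9, 64.8]
tcp_rot: [-3.141, 0.0, 1.445]
contact_force: [1.9, -1.2, -2.9]
grip_width: 19.5
finger_force: 30.0
time: 20.15
tool_pos: [500.3, 16.9, 60.8]
tcp_rot: [-3.141, 0.0, 1.445]
contact_force: [2.2, -0.8, -3.1]
grip_width: 19.2
finger_force: 30.0
time: 20.52
tool_pos: [500.3, 16.9, 56.8]
tcp_rot: [-3.141, 0.0, 1.445]
contact_force: [2.1, -1.4, -3.2]
grip_width: 19.5
finger_force: 30.0
time: 20.78
tool_pos: [500.3, 16.9, 54.8]
tcp_rot: [-3.141, 0.0, 1.445]
contact_force: [1.4, -0.9, -3.1]
grip_width: 19.5
finger_force: 30.0
```

Going in freely. Now seating at small steps.

```bash
python3 -m crank '[[0,0,0.002,0,0,0],[0,0,0,0,0,0]]'
python3 -m crank '[[0,0,0.001,0,0,0],[0,0,0,0,0,0]]'
python3 -m crank '[[0,0,0.001,0,0,0],[0,0,0,0,0,0]]'
python3 -m crank '[[0,0,0.001,0,0,0],[0,0,0,0,0,0]]'
```

```text
time: 21.02
tool_pos: [500.3, 17.0, 52.8]
tcp_rot: [-3.141, 0.0, 1.445]
contact_force: [1.2, -1.8, -2.3]
grip_width: 19.6
finger_force: 30.0
time: 21.28
tool_pos: [500.3, 16.9, 51.9]
tcp_rot: [-3.141, 0.0, 1.445]
contact_force: [1.1, -0.1, -1.7]
grip_width: 19.1
finger_force: 30.0
time: 21.52
tool_pos: [500.3, 16.9, 51.0]
tcp_rot: [-3.142, 0.0, 1.445]
contact_force: [-0.8, -1.1, 0.1]
grip_width: 19.4
finger_force: 30.0
time: 21.78
tool_pos: [500.8, 16.9, 50.9]
tcp_rot: [3.14, 0.0, 1.445]
contact_force: [-0.2, 0.1, 7.4]
grip_width: 19.3
finger_force: 30.0
```

```bash
python3 -m crank '[[0,0,0.001,0,0,0],[0,0,0,0,0,0]]'
python3 -m crank '[[0,0,-0.0015,0,0,0],[0,0,0,0,0,0]]'
python3 -m crank '[[0,0,0,0,0,0],[0,0,0,0,0,0],[0,0,0,0,0,0]]' 60
python3 -m crank '[[0,0,-0.03,0,0,0],[0,0,-0.04,0,0,0],[0,0,-0.04,0,0,0],[0,0,-0.03,0,0,0],[0,0,0,0,0,0]]'
python3 -m crank '[[-0.06,0.03,0,0,0,0],[-0.06,0.03,0,0,0,0],[-0.06,0.03,0,0,0,0],[-0.06,0.03,0,0,0,0],[0,0,0,0,0,0]]'
python3 - <<'E'
from h import *
t=cap("top"); s=cap("scene"); g=cv2.cvtColor(t["color"],6); print(g[197:212,290:306])
for z in(64,69,102): print(z,[np.round(proj(c,(501,16.5,z)),1) for c in(t,s)])
g=cv2.cvtColor(s["color"],6); print(g[170:202,298:312])
print(bot.get_obs()["contact_force"])
E
```

```text
time: 22.02
tool_pos: [501.1, 16.8, 50.8]
tcp_rot: [3.139, 0.0, 1.445]
contact_force: [-2.8, -0.3, 15.3]
grip_width: 19.3
finger_force: 30.0
time: 22.28
tool_pos: [500.9, 16.8, 51.0]
tcp_rot: [3.14, 0.0, 1.445]
contact_force: [-0.8, -0.9, 5.5]
grip_width: 19.4
finger_force: 30.0
time: 22.65
tool_pos: [500.0, 17.0, 50.1]
tcp_rot: [-3.141, 0.0, 1.445]
contact_force: [0.1, -0.9, -0.0]
grip_width: 44.8
finger_force: 0.0
time: 23.28
tool_pos: [501.6, 16.9, 192.5]
tcp_rot: [3.137, 0.0, 1.445]
contact_force: [-0.4, -0.7, -0.7]
grip_width: 54.9
finger_force: 0.0
time: 23.9
tool_pos: [582.8, -223.0, 187.4]
tcp_rot: [-3.139, -0.0, 1.44]
contact_force: [-0.6, -0.1, -0.7]
grip_width: 54.8
finger_force: 0.0
[[147 109 105 108 109 108 110 109 109 108 107 107 108 109 101 129]
 [150 132 127 112 107 108 125 126 131 122 109 108 107 106 107  99]
 [227 208 193 165 140 156 186 193 202 185 161 124 111 107 108 101]
 [239 239 237 237 217 235 233 233 233 233 233 186 133 113 102  79]
 [241 241 241 240 235 227 181 174 181 200 227 233 193 127  82  70]
 [241 241 241 240 208 120 103 108 122 166 182 232 232 151  82
[... 1987 characters left out ...]
208 113  98]
 [233 233 231 189  63  67  62  61  68 107 190 232 204  97]
 [233 233 220 159  90  61  53  54  61 138 201 205 165 110]
 [233 231 225 189 129  95  90  90  98 176 206 158 140  91]
 [231 217 166 163 209 225 228 230 225 199 175 190 200 146]
 [209 207 117  73 117 136 140 136 132 108 106 174 229 199]
 [197 231 193  65  66  72  77  81  77  77  94 178 229 206]
 [185 217 211 157  91  72  62  66  86 124 187 227 226 193]
 [ 98 126 140 143 141 141 138 139 142 145 146 164 161 107]
 [ 89 113 120 128 135 143 148 147 146 141 131 131 136 118]
 [ 82 111 120 126 130 131 134 135 134 131 126 128 131 113]
 [ 53  75 107 121 126 128 128 128 126 123 118 113 102  90]]
[-0.33085683 -0.70169312  0.75238855]
```

The pictures show the pin upright on the bush: head top at scene row 182 and collar at row 194, where a fully seated pin should project. It stopped at the expected height, with at most 15 N of push.

```bash
python3 -c "
from plant import bot
print(bot.close_job())"
```

```text
the job is handed in; nothing more can be done
None
```

The plate is swung back over the lever, the thick pin is through the bush into the lever's hole with its collar seated and released (peak push about 15 N), the slim pin was left in the stand, and the job was handed in at about 24 s.

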